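Weigh out the full refill box

ROBOT

A 6-joint arm with a two-finger parallel gripper is mounted at the origin on a cart in front of the work surface, level with it; the furniture and walls round the work are solid. World frame = base frame: x ahead of the robot, y to its left, z up, the work surface at z = 0. Lengths are in m, angles in degrees, forces in N, time in s.
With the tool pointing down it reaches from about 0.375 to 0.975 m from the base axis. Payload 3.8 kg.
Tool frame: the origin (TCP) lies at the very end of the fingers, on their centre line; the grasp point (between the pads) lies 19 mm behind it (arm.pinch_z is the distance from the TCP to the grasp point, in m); z points along the fingers, y is the line along which they close (so a half turn about z gives the same grasp; the last joint's range is limited). The gripper opens to 88 mm and grips with 3 to 60 N. Pads are 18 mm wide; open, the fingers measure 123 mm over their backs; the gripper's body (75 mm by 187 mm) begins 45 mm behind the grasp point.
Start: joints at [63.661, 15.12, 91.902, -0, 72.978, -2.114], TCP at [0.277, 0.616, 0.239] pointing down, gripper open.
Joint ranges: [-150.88, 150.88], [-54.13, 125.18], [17.81, 147.31], [-75.09, 255.09], [0, 152.58], [-146.25, 146.25]. Speed limits (degrees/s): [147.25, 147.25, 180, 180, 180, 180].

INTERFACE

Orientations are given as a 3x3 rotation matrix whose columns are the frame's x, y, z axes.
In Python, from bench import arm, imaging gives the robot as it stands. The module is installed in compiled form; this text tells all that it offers.
- The arm moves only by the shell command python3 -m pendant 'ROWS' [OPENING] [FORCE]. ROWS is JSON, a list of rows, each an object of numbers: "x", "y", "z": the shift along the tool's x, y, z normalised to -1 to 1, where 1 is 0.5 m; "twist": the turn about the tool's z normalised to -1 to 1, where 1 is 60 degrees. In form: [{"x": .., "y": .., "z": .., "twist": ..}, ...]. A call has exactly 10 rows; each row is the pose to reach, as a shift and turn from the pose commanded when the call began, along the tool's axes at that moment; what a row does not reach only later rows make up. A row lasts 1/10 s, in which the tool goes at most 50 mm and 8.59 degrees, less where a joint would pass 70% of its speed; a pose out of reach is approached as far as the arm can. A call with a number of a shift or a turn outside -1 to 1 is refused whole. A call with a gripper value outside its range is refused whole. OPENING is the opening, from -1 (shut) to 1 (fully open), set as the call begins (- or left out, the last holds). The fingers move at their own pace and stop on an object; FORCE is the grip in N (left out, the last holds). Time passes only in rows, so rows that repeat a pose let the fingers close, or fill a call up. It gives the time, the measured TCP pose, the force, the opening and the grip force at its end, in the units of the state.
- arm.state(): the state, without advancing time (a new reading comes with each control period).
- imaging.read_camera(name): name is "scene" or "top"; returns a dict with "color" (420x560x3 uint8, red, green, blue), "range_z" (420x560 float32, m along the optical axis (not along the pixel's ray), 0 where there is no reading), "intrinsics" (3x3 intrinsics, pixels), "extrinsics" (4x4, takes a point from world to camera coordinates). Camera axes: x right, y up, looking along -z (the intrinsics and any distortion apply to the point x, -y, -z); pixel columns grow to the right and rows downward; lengths in m; the calibration is good to about 2 mm. A picture is of the moment at which its call begins.
- arm.finish_job(): hands the job in; it is judged then, once.
The state is a dict: "t": time; "q": joint angles; "qvel": joint speeds; "joint_torque": joint torques, N m; "ee_pos": TCP position; "tool_rot": TCP orientation; "force": force on the tool from outside, world axes, zero at the start; "ft_torque": the same for the moment, N m; "grip_width": opening from 0.0 (shut) to 1.0 (fully open); "grasp_force": force on a finger pad.
Only numpy, scipy, OpenCV 4.12 (cv2) and the standard library are available. Lean on these libraries where they do the work, as an engineer would, in place of code of your own. Each camera call takes 0.05 s, during which the arm holds its last target. There are 200 camera calls.

TASK

Of the three identical closed refill boxes in the rack, one is full and two are empty: find the full one by feeling its weight, and put it upright and fully home in the single holder. Leave the two empty boxes standing fully home in the rack, any bays. Set the boxes down without dropping them, and leave everything else where it is.

Things in the scene. Friction and masses are not known exactly. Their poses are not given: they have to be found in the camera images.
- box_1: Closed grey plastic refill box with a lid seam, 60 (x) x 36 (y) x 44 (z) mm; origin at the centre of its underside, z up. The three look exactly alike; two are empty (about 0.09 kg), one is full (about 0.5 kg), and only lifting tells which. Stands at the start in one of the rack's bays.
- box_2: Closed grey plastic refill box with a lid seam, 60 (x) x 36 (y) x 44 (z) mm; origin at the centre of its underside, z up. The three look exactly alike; two are empty (about 0.09 kg), one is full (about 0.5 kg), and only lifting tells which. Stands at the start in one of the rack's bays.
- box_3: Closed grey plastic refill box with a lid seam, 60 (x) x 36 (y) x 44 (z) mm; origin at the centre of its underside, z up. The three look exactly alike; two are empty (about 0.09 kg), one is full (about 0.5 kg), and only lifting tells which. Stands at the start in one of the rack's bays.
- rack: Fixed low aluminium rack, 72 (x) x 158 (y) mm, floor 6 mm thick, three bays 50 mm apart along its y. Walls 8 mm thick, 56 mm long in x, tops 50 mm over the bench (level with the boxes) stand along the boxes' long sides, 3 mm play each side: a box can be taken only by its short ends, open above a 4 mm lip. Origin: centre of underside; z up.
- rack_bay1 (a point): Centre of the floor of the first (+y) bay of the rack, 6 mm over the bench, where the underside of a box stands; x along the bay and along the box in it, z up.
- rack_bay2 (a point): Centre of the floor of the middle bay of the rack, 6 mm over the bench, where the underside of a box stands; x along the bay and along the box in it, z up.
- rack_bay3 (a point): Centre of the floor of the last (-y) bay of the rack, 6 mm over the bench, where the underside of a box stands; x along the bay and along the box in it, z up.
- holder: Fixed single aluminium holder, 82 (x) x 48 (y) mm, floor 6 mm thick. End walls 8 mm thick, tops 50 mm over the bench, 66 mm apart inside, stand at the short ends of a box in it (3 mm play each end); long sides open above 3 mm lips 42 mm apart: a box goes in only when held by its long sides. Origin: centre of underside; z up.
- holder_seat (a point): Centre of the holder's floor, 6 mm over the bench, where the underside of the box stands; x along the holder and along the box in it, z up.
- jar: Bystander: round paste jar with blue screw cap, 55 dia x 54 high (mm); origin at the centre of its underside.
- bur_stand: Bystander: wooden block with a row of burs, 28x70x52, long along its y (mm); origin at the centre of its underside.
- marker: Bystander: blue and white marker pen, 17x135x16, lying along its y (mm); origin at the centre of its underside.
- memory_stick: Bystander: memory stick, 18x70x9, long along its y (mm); origin at the centre of its underside.
- block: Bystander: wooden sanding block, 38x68x25, long along its y (mm); origin at the centre of its underside.
- body_black6: Bystander: hollow black cylindrical body, 73x69x108 (mm); origin at the centre of its underside.
- body_black7: Bystander: hollow black cylindrical body, 70x68x105 (mm); origin at the centre of its underside.
Mind the look-alikes: they are no part of the job. Leave any pink look-alike of the box_1 alone.

How it is judged:
By the outcome, as a careful person would: the job done as asked, in the order asked, and still so for the second after the job is handed in, with the robot touching nothing.
It also fails if it takes over 72 s, if anything falls off the work surface, if the arm or the gripper's body presses on something with over 40 N, if the wrist force passes 120 N, or if a joint passes its speed limit or range.

## Working session

There is one attempt and no reset: what is moved stays moved. The work goes in short steps, Python scripts to look and compute and a shell command to move; the robot and the scene stay as the last step left them, time stands still between calls to the robot, and variables do not carry over. Pictures are saved under pics/ and viewed, at most 10 in all, crops included, and the job is handed in when it is done.

```bash
mkdir -p pics
cat > h.py <<'E'
import numpy as np, cv2
from bench import arm, imaging
def cloud(name):
    c=imaging.read_camera(name); K=c["intrinsics"];T=np.linalg.inv(c["extrinsics"]);d=c["range_z"]
    v,u=np.mgrid[:420,:560]
    P=np.stack([(u-K[0,2])/K[0,0]*d,-(v-K[1,2])/K[1,1]*d,-d],-1)
    W=P@T[:3,:3].T+T[:3,3]; W[d==0]=np.nan
    return c["color"],W
E
python3 - <<'E'
from h import *
for n in("scene","top"):
    c,W=cloud(n); cv2.imwrite(f"pics/{n}0.png",c[...,::-1]); np.savez(f"{n}0.npz",c=c,W=W)
s=arm.state(); print({k:np.round(v,3).tolist() for k,v in s.items()},arm.pinch_z)
E
```

```text
{'t': 0.1, 'q': [63.661, 15.164, 91.973, 0.0, 72.978, -2.115], 'qvel': [-0.018, -0.151, -0.19, 0.017, 0.138, 0.086], 'joint_torque': [-0.0, -50.362, -35.807, 0.073, 0.023, -0.0], 'ee_pos': [0.277, 0.615, 0.238], 'tool_rot': [[-0.912, 0.41, -0.001], [0.41, 0.912, -0.002], [0.0, -0.002, -1.0]], 'force': [-0.304, 0.28, -0.367], 'ft_torque': [-0.006, -0.006, -0.001], 'grasp_force': 0.0, 'grip_width': 1.001} 0.0187
```

View pics/top0.png

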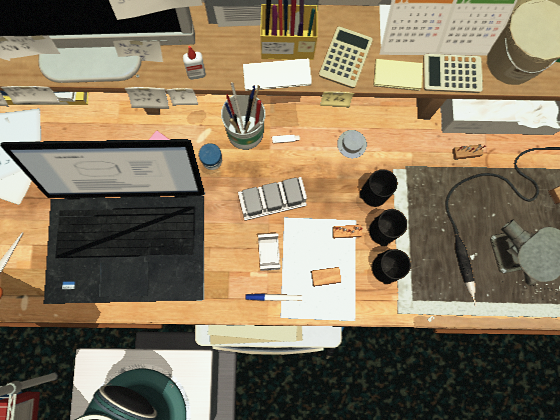

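View pics/scene0.png

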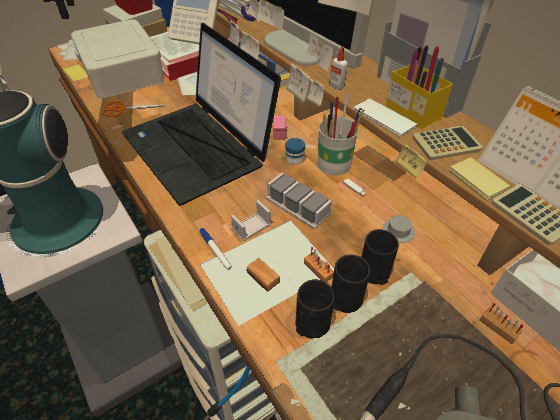

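The top view shows the white rack with three grey boxes at about (272,198) and the empty holder at (269,250). The marker is at (272,297), the block at (326,277) and the bur stand at (347,231). The jar is at (210,155), the pink look-alike is half hidden at (158,135), and the three black bodies are near (385,225). The candidates are the three grey boxes at (255,203), (273,198) and (291,193). The pink one is excluded.

```bash
cat > m.py <<'E'
from h import *
def rect(W,u0,u1,v0,v1,zl,zh,lab):
    P=W[v0:v1,u0:u1].reshape(-1,3); P=P[(P[:,2]>zl)&(P[:,2]<zh)]
    if len(P)<5: print(lab,len(P));return
    r=cv2.minAreaRect(P[:,:2].astype(np.float32)*1000); print(lab,len(P),np.round(r[0],1),np.round(r[1],1),round(r[2],1),'zmed',np.round(np.median(P[:,2]),4),'zmax',P[:,2].max().round(3))
E
python3 - <<'E'
from m import *
d=np.load("top0.npz");W=d["W"];c=d["c"]
rect(W,230,315,165,225,.042,.06,'rack top')
rect(W,230,315,165,225,.004,.06,'rack all')
rect(W,250,288,228,275,.035,.06,'holder top'); rect(W,250,288,228,275,.004,.06,'holder all')
for n,b in dict(jar=(195,228,138,172),bur=(328,366,220,242),mark=(240,306,288,304),block=(306,346,264,290),b1=(355,400,165,210),b2=(365,412,205,245),b3=(368,415,245,290),mem=(268,304,130,146),cup=(340,370,128,158),pens=(218,268,80,148),laptop=(0,206,135,310)).items(): rect(W,*b,.006,.4,n)
for p in [(230,320),(300,320),(272,100),(130,400)]: print(p,W[p[1],p[0]].round(3))
cr=cv2.resize(c[160:310,225:425],(800,600),interpolation=cv2.INTER_CUBIC);cv2.imwrite("pics/crop1.png",cr[...,::-1])
# white/gray profile across rack long axis
d=np.load("scene0.npz");W=d["W"]
rect(W,260,335,170,228,.042,.06,'scene rack top'); rect(W,228,275,198,240,.035,.06,'scene holder top')
E
```

```text
rack top 1383 [ 515.8 -294.1] [ 60.8 158.4] 15.0 zmed 0.0474 zmax 0.055
rack all 1841 [ 521.  -300.4] [195.5 125.7] 86.3 zmed 0.0462 zmax 0.055
holder top 155 [ 381.2 -288.4] [82.3 45.4] 4.4 zmed 0.0469 zmax 0.055
holder all 450 [ 377.6 -297.1] [93.4 65.3] 7.1 zmed 0.0091 zmax 0.055
jar 508 [ 594.8 -142.9] [96.7 53.9] 7.8 zmed 0.051 zmax 0.193
bur 352 [ 444.1 -477.3] [44.5 69.6] 3.6 zmed 0.0198 zmax 0.054
mark 344 [ 277.1 -301. ] [ 19.  133.5] 0.7 zmed 0.0117 zmax 0.02
block 462 [ 325.7 -425.9] [38.  68.6] 8.6 zmed 0.0229 zmax 0.029
b1 835 [ 522.5 -566.3] [ 99.9 103.1] 15.8 zmed 0.0672 zmax 0.107
b2 835 [ 452.3 -585.4] [102.   98.7] 85.3 zmed 0.0687 zmax 0.111
b3 781 [ 346.5 -590.8] [ 93.5 101.1] 23.4 zmed 0.0671 zmax 0.107
mem 88 [ 673.6 -326.8] [18.1 68.3] 6.2 zmed 0.0077 zmax 0.013
cup 375 [ 664.5 -497.4] [52.9 55.1] 10.8 zmed 0.0247 zmax 0.032
pens 2553 [ 691.8 -220.9] [112.8 124.4] 86.8 zmed 0.1148 zmax 0.201
laptop 26803 [462.2 128. ] [419.4 522.3] 0.6 zmed 0.0178 zmax 0.266
(230, 320) [ 0.22  -0.2   -0.002]
(300, 320) [ 0.222 -0.366 -0.001]
(272, 100) [ 0.78  -0.291 -0.002]
(130, 400) [ 0.081 -0.047  0.281]
scene rack top 1225 [ 481.1 -306.9] [131.2 159.2] 15.7 zmed 0.0494 zmax 0.054
scene holder top 212 [ 379.7 -292.7] [82.7 48.7] 5.7 zmed 0.0476 zmax 0.053
```

View pics/crop1.png

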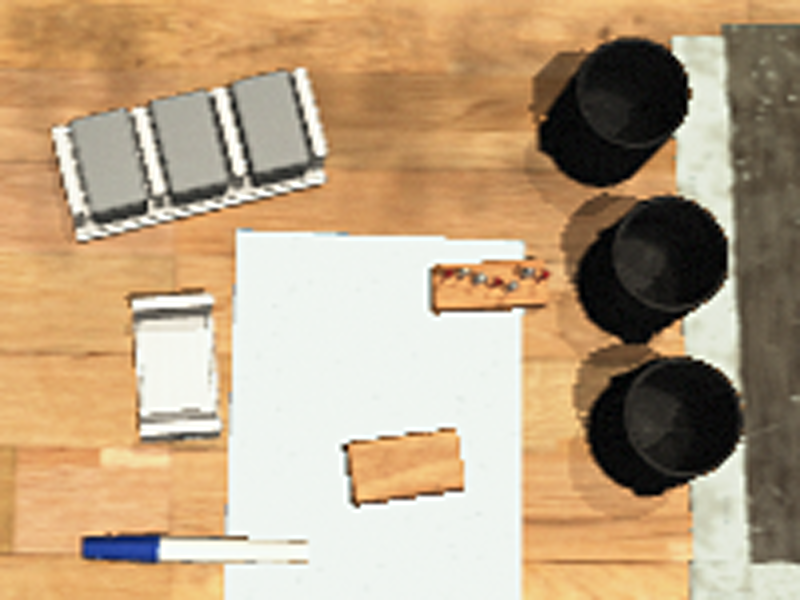

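The crop confirms three plain grey boxes in the white-walled rack at crop (110,165), (190,140) and (270,125), with nothing pink among them. The holder is empty and open at its long sides. The top camera gives a rack top of 60.8 x 158.4 mm, against 60 x 158 nominal, and the holder's length as 82.3 mm, against 82 nominal.

```bash
cat > go.py <<'E'
import sys; from h import *
# go.py x y z yaw(of tool y, mod 180) -> units to type
def rel(x,y,z,yaw):
    s=arm.state(); R=np.array(s["tool_rot"]); d=R.T@(np.array([x,y,z])-s["ee_pos"])
    cur=np.degrees(np.arctan2(R[1,1],R[0,1])); t=-((yaw-cur+90)%180-90)
    print('t',round(s["t"],2),'pos',np.round(s["ee_pos"],4),'yaw',round(cur,2),'F',np.round(s["force"],2),'grip',round(s["grip_width"]*88,1),round(s["grasp_force"],1),'q6',round(s["q"][5],1))
    print('rows: x %.4f y %.4f z %.4f twist %.4f'%(*(d/.5),t/60))
if __name__=="__main__": rel(*map(float,sys.argv[1:5]))
E
python3 - <<'E'
from m import *
for n,bx in(("top",((230,315,165,225),(250,288,228,275))),("scene",((260,335,170,228),(228,275,198,240)))):
    W=np.load(n+"0.npz")["W"]
    for (u0,u1,v0,v1),c0,yw,L in((bx[0],(.516,-.294),15,(60,158)),(bx[1],(.380,-.290),5,(82,48))):
        P=W[v0:v1,u0:u1].reshape(-1,3);P=P[(P[:,2]>.041)&(P[:,2]<.058)];P=P[np.hypot(*(P[:,:2]-c0).T)<.095][:,:2]
        best=[]
        for a in np.arange(yw-4,yw+4,.25):
            r=np.radians(a);R=np.array([[np.cos(r),-np.sin(r)],[np.sin(r),np.cos(r)]]);Q=P@R
            lo,hi=np.percentile(Q,[.7,99.3],axis=0);best.append((np.prod(hi-lo),a,R@((lo+hi)/2),hi-lo))
        b=min(best,key=lambda t:t[0]);print(n,len(P),b[1],b[2].round(4),b[3].round(4))
E
python3 go.py 0.45 0.2 0.30 40; python3 go.py 0.515 -0.294 0.15 15
```

```text
top 1402 14.75 [ 0.5154 -0.2939] [0.0587 0.1556]
top 144 4.75 [ 0.3811 -0.2886] [0.0821 0.0452]
scene 1188 15.0 [ 0.5138 -0.2985] [0.0594 0.1562]
scene 167 5.5 [ 0.3795 -0.2925] [0.0821 0.0472]
t 0.1 pos [0.2767 0.615  0.2375] yaw 65.78 F [-0.3   0.28 -0.37] grip 88.1 0.0 q6 -2.1
rows: x -0.6566 y -0.6149 z -0.1238 twist 0.4296
t 0.1 pos [0.2767 0.615  0.2375] yaw 65.78 F [-0.3   0.28 -0.37] grip 88.1 0.0 q6 -2.1
rows: x -1.1806 y -1.4620 z 0.1779 twist 0.8463
```

```bash
python3 -m pendant '[{"x":-0.05,"y":-0.05,"z":-0.12,"twist":0.05},{"x":-0.65,"y":-0.61,"z":-0.12,"twist":0.43},{"x":-0.65,"y":-0.61,"z":-0.12,"twist":0.43},{"x":-0.65,"y":-0.61,"z":-0.12,"twist":0.43},{"x":-0.65,"y":-0.61,"z":-0.12,"twist":0.43},{"x":-0.65,"y":-0.61,"z":-0.12,"twist":0.43},{"x":-0.65,"y":-0.61,"z":-0.12,"twist":0.43},{"x":-0.65,"y":-0.61,"z":-0.12,"twist":0.43},{"x":-0.65,"y":-0.61,"z":-0.12,"twist":0.43},{"x":-0.65,"y":-0.61,"z":-0.12,"twist":0.43}]' 1 20; python3 go.py 0.515 -0.296 0.15 15
```

```text
t: 1.1
ee_pos: [0.449, 0.2005, 0.2986]
tool_rot: [[-0.64, 0.768, 0.0], [0.768, 0.64, -0.001], [-0.001, -0.001, -1.0]]
force: [0.5, 0.1, -0.1]
grip_width: 0.999
grasp_force: 0.0
t 1.1 pos [0.449  0.2005 0.2986] yaw 39.8 F [ 0.54  0.09 -0.06] grip 87.9 0.0 q6 -18.6
rows: x -0.8470 y -0.5340 z 0.2987 twist 0.4133
```

```bash
python3 -m pendant '[{"x":-0.847,"y":-0.534,"z":0,"twist":0.413},{"x":-0.847,"y":-0.534,"z":0,"twist":0.413},{"x":-0.847,"y":-0.534,"z":0,"twist":0.413},{"x":-0.847,"y":-0.534,"z":0,"twist":0.413},{"x":-0.847,"y":-0.534,"z":0,"twist":0.413},{"x":-0.847,"y":-0.534,"z":0,"twist":0.413},{"x":-0.847,"y":-0.534,"z":0,"twist":0.413},{"x":-0.847,"y":-0.534,"z":0,"twist":0.413},{"x":-0.847,"y":-0.534,"z":0,"twist":0.413},{"x":-0.847,"y":-0.534,"z":0.05,"twist":0.413}]' 1 20;python3 -m pendant '[{"z":0.1},{"z":0.2},{"z":0.3},{"z":0.36},{"z":0.36},{"z":0.36},{"z":0.36},{"z":0.36},{"z":0.36},{"z":0.36}]' 1 20; python3 go.py 0.515 -0.296 0.024 15
python3 - <<'E'
from h import *
c,W=cloud("top"); cv2.imwrite("pics/t1.png",cv2.resize(c[110:320,200:480],(800,600))[...,::-1]);np.savez("t1.npz",c=c,W=W)
c,W=cloud("scene"); cv2.imwrite("pics/s1.png",cv2.resize(c[120:300,180:420],(800,600))[...,::-1]);np.savez("s1.npz",c=c,W=W)
E
```

```text
t: 2.1
ee_pos: [0.5164, -0.2898, 0.2795]
tool_rot: [[-0.261, 0.965, 0.005], [0.965, 0.261, -0.003], [-0.005, 0.004, -1.0]]
force: [1.9, -0.1, -0.1]
grip_width: 0.998
grasp_force: 0.0
t 2.1 pos [ 0.5164 -0.2898  0.2795] yaw 15.14 F [ 1.92 -0.14 -0.07] grip 87.9 0.0 q6 -46.9
rows: x -0.0089 y -0.0081 z 0.5110 twist 0.0024invalid input
```

View pics/s1.png

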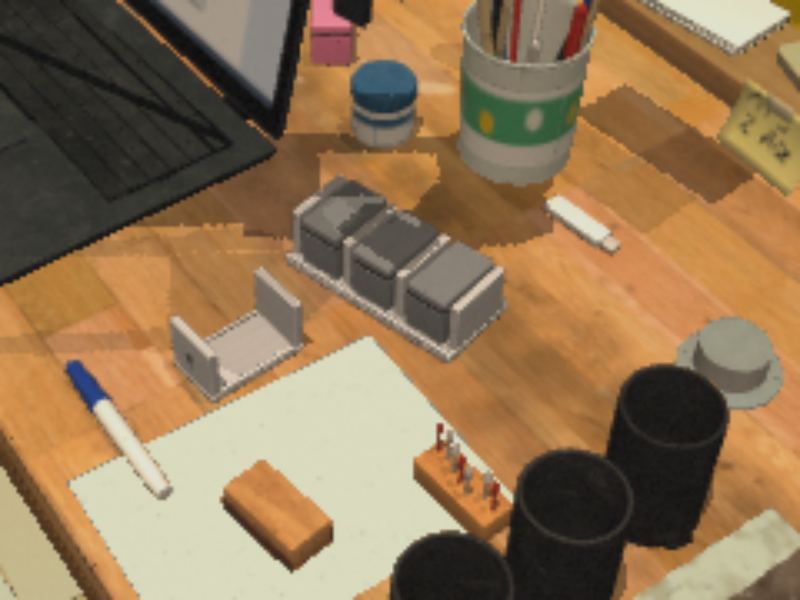

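The scene crop shows the rack with three undisturbed boxes at (400,250) and the gripper's shadow over the left and middle boxes. The holder is at (237,335). The second move was refused because its rows lacked some of the numbers, so I'm sending them in full.

```bash
python3 -m pendant '[{"x":-0.009,"y":-0.008,"z":0.1,"twist":0},{"x":-0.009,"y":-0.008,"z":0.2,"twist":0},{"x":-0.009,"y":-0.008,"z":0.3,"twist":0},{"x":-0.009,"y":-0.008,"z":0.36,"twist":0},{"x":-0.009,"y":-0.008,"z":0.36,"twist":0},{"x":-0.009,"y":-0.008,"z":0.36,"twist":0},{"x":-0.009,"y":-0.008,"z":0.36,"twist":0},{"x":-0.009,"y":-0.008,"z":0.36,"twist":0},{"x":-0.009,"y":-0.008,"z":0.36,"twist":0},{"x":-0.009,"y":-0.008,"z":0.36,"twist":0}]' 1 20; python3 go.py 0.515 -0.296 0.024 15
python3 - <<'E'
from h import *
c=imaging.read_camera("scene");I=c["color"]
p=c["extrinsics"]@np.r_[arm.state()["ee_pos"],1];K=c["intrinsics"];print("tcp px",K[0,2]+K[0,0]*p[0]/-p[2],K[1,2]-K[1,1]*p[1]/-p[2],-p[2])
cv2.imwrite("pics/s2.png",cv2.resize(I[60:260,180:420],(720,600))[...,::-1])
E
```

```text
t: 3.2
ee_pos: [0.513, -0.2921, 0.098]
tool_rot: [[-0.262, 0.965, 0.002], [0.965, 0.262, -0.001], [-0.002, 0.002, -1.0]]
force: [-0.6, 0.3, 0.8]
grip_width: 0.996
grasp_force: 0.0
t 3.2 pos [ 0.513  -0.2921  0.098 ] yaw 15.2 F [-0.57  0.31  0.76] grip 87.7 0.0 q6 -47.3
rows: x -0.0084 y 0.0016 z 0.1481 twist 0.0033
tcp px 297.09877912042754 175.9868840338457 1.0310896286958753
```

View pics/s2.png

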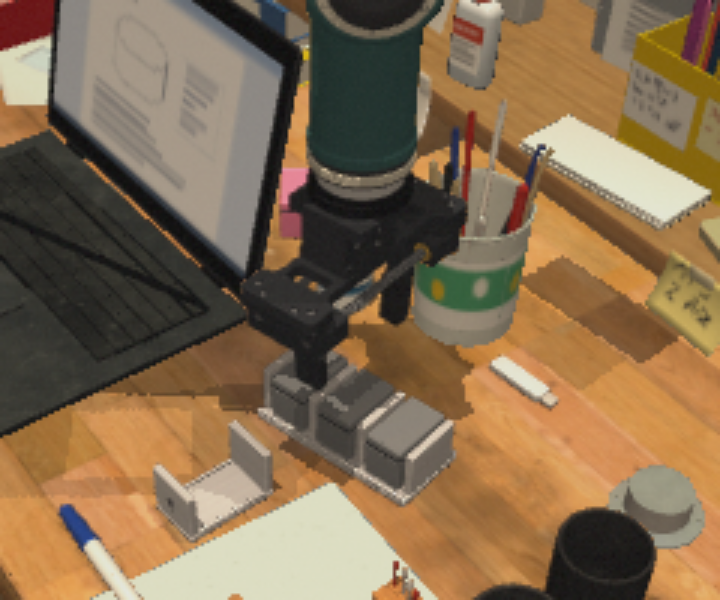

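The gripper is over the rack with its fingers straddling the boxes end to end along x, at crop (315,370) and (397,305). Nothing is near the fingers, so I'm descending on the middle bay and gripping.

```bash
python3 -m pendant '[{"x":-0.008,"y":0.002,"z":0.03,"twist":0.003},{"x":-0.008,"y":0.002,"z":0.06,"twist":0.003},{"x":-0.008,"y":0.002,"z":0.09,"twist":0.003},{"x":-0.008,"y":0.002,"z":0.12,"twist":0.003},{"x":-0.008,"y":0.002,"z":0.14,"twist":0.003},{"x":-0.008,"y":0.002,"z":0.154,"twist":0.003},{"x":-0.008,"y":0.002,"z":0.16,"twist":0.003},{"x":-0.008,"y":0.002,"z":0.16,"twist":0.003},{"x":-0.008,"y":0.002,"z":0.16,"twist":0.003},{"x":-0.008,"y":0.002,"z":0.16,"twist":0.003}]' 1 20
python3 -m pendant '[{"x":0,"y":0,"z":0,"twist":0},{"x":0,"y":0,"z":0,"twist":0},{"x":0,"y":0,"z":0,"twist":0},{"x":0,"y":0,"z":0,"twist":0},{"x":0,"y":0,"z":0,"twist":0},{"x":0,"y":0,"z":0,"twist":0},{"x":0,"y":0,"z":0,"twist":0},{"x":0,"y":0,"z":0,"twist":0},{"x":0,"y":0,"z":0,"twist":0},{"x":0,"y":0,"z":0,"twist":0}]' -0.2 20
```

```text
t: 4.25
ee_pos: [0.5148, -0.2956, 0.0174]
tool_rot: [[-0.259, 0.966, 0.001], [0.966, 0.259, -0.001], [-0.001, 0.001, -1.0]]
force: [0.1, -0.2, -0.2]
grip_width: 1.002
grasp_force: 0.0
t: 5.25
ee_pos: [0.5143, -0.2953, 0.0167]
tool_rot: [[-0.259, 0.966, 0.0], [0.966, 0.259, -0.0], [-0.0, 0.0, -1.0]]
force: [-0.5, 0.7, 1.9]
grip_width: 0.676
grasp_force: 20.0
```

```bash
python3 -m pendant '[{"x":0,"y":0,"z":-0.01,"twist":0},{"x":0,"y":0,"z":-0.02,"twist":0},{"x":0,"y":0,"z":-0.03,"twist":0},{"x":0,"y":0,"z":-0.04,"twist":0},{"x":0,"y":0,"z":-0.04,"twist":0},{"x":0,"y":0,"z":-0.04,"twist":0},{"x":0,"y":0,"z":-0.04,"twist":0},{"x":0,"y":0,"z":-0.04,"twist":0},{"x":0,"y":0,"z":-0.04,"twist":0},{"x":0,"y":0,"z":-0.04,"twist":0}]' - 20
python3 - <<'E'
from bench import arm
print([arm.state()["force"][2] for _ in range(3)],arm.state()["ee_pos"])
E
```

```text
t: 6.25
ee_pos: [0.5141, -0.2952, 0.0364]
tool_rot: [[-0.259, 0.966, -0.0], [0.966, 0.259, 0.0], [0.0, -0.0, -1.0]]
force: [0.3, -0.0, -0.1]
grip_width: 0.679
grasp_force: 20.0
[np.float64(-0.10057391790208481), np.float64(-0.10057391790208481), np.float64(-0.10057391790208481)] [ 0.51409623 -0.29516815  0.03637041]
```

```bash
python3 -m pendant '[{"x":0,"y":0,"z":0,"twist":0},{"x":0,"y":0,"z":0.01,"twist":0},{"x":0,"y":0,"z":0.02,"twist":0},{"x":0,"y":0,"z":0.03,"twist":0},{"x":0,"y":0,"z":0.035,"twist":0},{"x":0,"y":0,"z":0.038,"twist":0},{"x":0,"y":0,"z":0.04,"twist":0},{"x":0,"y":0,"z":0.041,"twist":0},{"x":0,"y":0,"z":0.041,"twist":0},{"x":0,"y":0,"z":0.041,"twist":0}]' - 20
python3 -m pendant '[{"x":0,"y":0,"z":0,"twist":0},{"x":0,"y":0,"z":0,"twist":0},{"x":0,"y":0,"z":0,"twist":0},{"x":0,"y":0,"z":0,"twist":0},{"x":0,"y":0,"z":-0.03,"twist":0},{"x":0,"y":0,"z":-0.06,"twist":0},{"x":0,"y":0,"z":-0.09,"twist":0},{"x":0,"y":0,"z":-0.11,"twist":0},{"x":0,"y":0,"z":-0.12,"twist":0},{"x":0,"y":0,"z":-0.12,"twist":0}]' 1 20
python3 go.py 0.5015 -0.247 0.017 15
```

```text
t: 7.25
ee_pos: [0.5143, -0.2953, 0.0167]
tool_rot: [[-0.259, 0.966, 0.0], [0.966, 0.259, -0.0], [-0.0, 0.0, -1.0]]
force: [-2.3, 0.5, 5.5]
grip_width: 0.675
grasp_force: 20.0
t: 8.25
ee_pos: [0.515, -0.2957, 0.0776]
tool_rot: [[-0.259, 0.966, 0.002], [0.966, 0.259, -0.001], [-0.002, 0.002, -1.0]]
force: [-0.9, 0.1, 0.4]
grip_width: 1.001
grasp_force: 0.0
t 8.25 pos [ 0.515  -0.2957  0.0776] yaw 15.02 F [-0.88  0.13  0.4 ] grip 88.1 0.0 q6 -47.3
rows: x 0.1014 y -0.0011 z 0.1211 twist 0.0003
```

```bash
python3 -m pendant '[{"x":0.05,"y":-0.001,"z":0,"twist":0},{"x":0.1,"y":-0.001,"z":0,"twist":0},{"x":0.1,"y":-0.001,"z":0,"twist":0},{"x":0.1,"y":-0.001,"z":0.03,"twist":0},{"x":0.1,"y":-0.001,"z":0.06,"twist":0},{"x":0.1,"y":-0.001,"z":0.09,"twist":0},{"x":0.1,"y":-0.001,"z":0.11,"twist":0},{"x":0.1,"y":-0.001,"z":0.12,"twist":0},{"x":0.1,"y":-0.001,"z":0.121,"twist":0},{"x":0.1,"y":-0.001,"z":0.121,"twist":0}]' 1 20
python3 -m pendant '[{"x":0,"y":0,"z":0,"twist":0},{"x":0,"y":0,"z":0,"twist":0},{"x":0,"y":0,"z":0,"twist":0},{"x":0,"y":0,"z":0,"twist":0},{"x":0,"y":0,"z":0,"twist":0},{"x":0,"y":0,"z":0,"twist":0},{"x":0,"y":0,"z":0,"twist":0},{"x":0,"y":0,"z":0,"twist":0},{"x":0,"y":0,"z":0,"twist":0},{"x":0,"y":0,"z":0,"twist":0}]' -0.2 25
python3 -m pendant '[{"x":0,"y":0,"z":-0.01,"twist":0},{"x":0,"y":0,"z":-0.02,"twist":0},{"x":0,"y":0,"z":-0.03,"twist":0},{"x":0,"y":0,"z":-0.04,"twist":0},{"x":0,"y":0,"z":-0.04,"twist":0},{"x":0,"y":0,"z":-0.04,"twist":0},{"x":0,"y":0,"z":-0.04,"twist":0},{"x":0,"y":0,"z":-0.04,"twist":0},{"x":0,"y":0,"z":-0.04,"twist":0},{"x":0,"y":0,"z":-0.04,"twist":0}]' - 25
```

```text
t: 9.25
ee_pos: [0.501, -0.2473, 0.0155]
tool_rot: [[-0.259, 0.966, 0.0], [0.966, 0.259, -0.0], [-0.0, 0.0, -1.0]]
force: [0.7, -0.4, 0.0]
grip_width: 0.998
grasp_force: 0.0
t: 10.25
ee_pos: [0.5011, -0.2472, 0.016]
tool_rot: [[-0.259, 0.966, 0.001], [0.966, 0.259, -0.0], [-0.0, 0.001, -1.0]]
force: [-0.6, 0.6, 4.7]
grip_width: 0.679
grasp_force: 25.0
t: 11.25
ee_pos: [0.5007, -0.247, 0.0354]
tool_rot: [[-0.259, 0.966, -0.0], [0.966, 0.259, 0.0], [0.0, -0.0, -1.0]]
force: [-0.0, -0.1, -0.9]
grip_width: 0.678
grasp_force: 25.0
```

```bash
python3 -m pendant '[{"x":0,"y":0,"z":0,"twist":0},{"x":0,"y":0,"z":0.01,"twist":0},{"x":0,"y":0,"z":0.02,"twist":0},{"x":0,"y":0,"z":0.03,"twist":0},{"x":0,"y":0,"z":0.035,"twist":0},{"x":0,"y":0,"z":0.038,"twist":0},{"x":0,"y":0,"z":0.04,"twist":0},{"x":0,"y":0,"z":0.04,"twist":0},{"x":0,"y":0,"z":0.04,"twist":0},{"x":0,"y":0,"z":0.04,"twist":0}]' - 25
python3 -m pendant '[{"x":0,"y":0,"z":0,"twist":0},{"x":0,"y":0,"z":0,"twist":0},{"x":0,"y":0,"z":0,"twist":0},{"x":0,"y":0,"z":0,"twist":0},{"x":0,"y":0,"z":-0.03,"twist":0},{"x":0,"y":0,"z":-0.06,"twist":0},{"x":0,"y":0,"z":-0.09,"twist":0},{"x":0,"y":0,"z":-0.11,"twist":0},{"x":0,"y":0,"z":-0.12,"twist":0},{"x":0,"y":0,"z":-0.12,"twist":0}]' 1 25
python3 -m pendant '[{"x":-0.06,"y":0.001,"z":0,"twist":0},{"x":-0.13,"y":0.001,"z":0,"twist":0},{"x":-0.2,"y":0.001,"z":0,"twist":0},{"x":-0.2,"y":0.001,"z":0,"twist":0},{"x":-0.2,"y":0.001,"z":0.03,"twist":0},{"x":-0.2,"y":0.001,"z":0.06,"twist":0},{"x":-0.2,"y":0.001,"z":0.09,"twist":0},{"x":-0.2,"y":0.001,"z":0.11,"twist":0},{"x":-0.2,"y":0.001,"z":0.12,"twist":0},{"x":-0.2,"y":0.001,"z":0.12,"twist":0}]' 1 35
python3 -m pendant '[{"x":0,"y":0,"z":0,"twist":0},{"x":0,"y":0,"z":0,"twist":0},{"x":0,"y":0,"z":0,"twist":0},{"x":0,"y":0,"z":0,"twist":0},{"x":0,"y":0,"z":0,"twist":0},{"x":0,"y":0,"z":0,"twist":0},{"x":0,"y":0,"z":0,"twist":0},{"x":0,"y":0,"z":0,"twist":0},{"x":0,"y":0,"z":0,"twist":0},{"x":0,"y":0,"z":0,"twist":0}]' -0.2 35
python3 -m pendant '[{"x":0,"y":0,"z":-0.01,"twist":0},{"x":0,"y":0,"z":-0.02,"twist":0},{"x":0,"y":0,"z":-0.03,"twist":0},{"x":0,"y":0,"z":-0.04,"twist":0},{"x":0,"y":0,"z":-0.04,"twist":0},{"x":0,"y":0,"z":-0.04,"twist":0},{"x":0,"y":0,"z":-0.04,"twist":0},{"x":0,"y":0,"z":-0.04,"twist":0},{"x":0,"y":0,"z":-0.04,"twist":0},{"x":0,"y":0,"z":-0.04,"twist":0}]' - 35
```

```text
t: 12.25
ee_pos: [0.5008, -0.2471, 0.0161]
tool_rot: [[-0.259, 0.966, -0.0], [0.966, 0.259, -0.0], [-0.0, -0.0, -1.0]]
force: [-2.8, 1.1, 5.4]
grip_width: 0.679
grasp_force: 25.0
t: 13.25
ee_pos: [0.5016, -0.2476, 0.0771]
tool_rot: [[-0.259, 0.966, 0.002], [0.966, 0.259, -0.001], [-0.002, 0.002, -1.0]]
force: [-0.7, -0.2, 0.1]
grip_width: 0.999
grasp_force: 0.0
t: 14.25
ee_pos: [0.5264, -0.3426, 0.0141]
tool_rot: [[-0.26, 0.966, -0.002], [0.966, 0.26, 0.001], [0.002, -0.002, -1.0]]
force: [0.2, -1.4, -0.3]
grip_width: 0.996
grasp_force: 0.0
t: 15.25
ee_pos: [0.5277, -0.3439, 0.0163]
tool_rot: [[-0.259, 0.966, 0.001], [0.966, 0.259, -0.001], [-0.001, 0.001, -1.0]]
force: [-0.1, 0.4, 4.7]
grip_width: 0.677
grasp_force: 35.0
t: 16.25
ee_pos: [0.5271, -0.3435, 0.0354]
tool_rot: [[-0.259, 0.966, -0.0], [0.966, 0.259, 0.0], [0.0, -0.0, -1.0]]
force: [-0.2, -0.1, -4.4]
grip_width: 0.676
grasp_force: 35.0
```

Box at bay 3 weighs -4.4 N, so it is the full one; the others read -0.1 and -0.9 N. I'll set it on clear bench at about (0.412,-0.375), between holder, block and bur stand, to regrasp by its long sides.

```bash
python3 -m pendant '[{"x":0,"y":0,"z":-0.01,"twist":0},{"x":0,"y":0,"z":-0.03,"twist":0},{"x":0,"y":0,"z":-0.05,"twist":0},{"x":0,"y":0,"z":-0.07,"twist":0},{"x":0,"y":0,"z":-0.09,"twist":0},{"x":0,"y":0,"z":-0.11,"twist":0},{"x":0,"y":0,"z":-0.125,"twist":0},{"x":0,"y":0,"z":-0.13,"twist":0},{"x":0,"y":0,"z":-0.13,"twist":0},{"x":0,"y":0,"z":-0.13,"twist":0}]' - 35; python3 go.py .412 -.375 .0107 5
```

```text
t: 17.25
ee_pos: [0.5269, -0.3433, 0.1001]
tool_rot: [[-0.259, 0.966, -0.001], [0.966, 0.259, 0.0], [0.001, -0.001, -1.0]]
force: [0.1, -0.5, -4.3]
grip_width: 0.681
grasp_force: 35.0
t 17.25 pos [ 0.5269 -0.3433  0.1001] yaw 15.02 F [ 0.09 -0.48 -4.3 ] grip 59.9 35.0 q6 -50.4
rows: x -0.0018 y -0.2382 z 0.1790 twist 0.1669
```

```bash
python3 -m pendant '[{"x":0,"y":-0.02,"z":0,"twist":0.02},{"x":0,"y":-0.06,"z":0,"twist":0.05},{"x":-0.001,"y":-0.1,"z":0,"twist":0.08},{"x":-0.001,"y":-0.14,"z":0,"twist":0.11},{"x":-0.002,"y":-0.18,"z":0,"twist":0.14},{"x":-0.002,"y":-0.21,"z":0,"twist":0.16},{"x":-0.002,"y":-0.23,"z":0,"twist":0.167},{"x":-0.002,"y":-0.238,"z":0,"twist":0.167},{"x":-0.002,"y":-0.238,"z":0,"twist":0.167},{"x":-0.002,"y":-0.238,"z":0.02,"twist":0.167}]' - 35; python3 -m pendant '[{"x":0,"y":0,"z":0.03,"twist":0},{"x":0,"y":0,"z":0.06,"twist":0},{"x":0,"y":0,"z":0.09,"twist":0},{"x":0,"y":0,"z":0.11,"twist":0},{"x":0,"y":0,"z":0.125,"twist":0},{"x":0,"y":0,"z":0.135,"twist":0},{"x":0,"y":0,"z":0.142,"twist":0},{"x":0,"y":0,"z":0.146,"twist":0},{"x":0,"y":0,"z":0.146,"twist":0},{"x":0,"y":0,"z":0.146,"twist":0}]' - 35;  python3 go.py .412 -.375 .0107 5
python3 - <<'E'
from h import *
c,W=cloud("scene"); cv2.imwrite("pics/s3.png",cv2.resize(c[110:310,180:420],(720,600))[...,::-1])
E
```

```text
t: 18.25
ee_pos: [0.4142, -0.3766, 0.092]
tool_rot: [[-0.087, 0.996, 0.003], [0.996, 0.087, -0.003], [-0.003, 0.003, -1.0]]
force: [1.6, -0.1, -4.3]
grip_width: 0.675
grasp_force: 35.0
t: 19.25
ee_pos: [0.4128, -0.3757, 0.0181]
tool_rot: [[-0.087, 0.996, 0.001], [0.996, 0.087, -0.001], [-0.001, 0.001, -1.0]]
force: [0.2, -0.6, -4.6]
grip_width: 0.675
grasp_force: 35.0
t 19.25 pos [ 0.4128 -0.3757  0.0181] yaw 4.99 F [ 0.15 -0.61 -4.6 ] grip 59.4 35.0 q6 -49.9
rows: x 0.0015 y -0.0015 z 0.0148 twist -0.0002
```

View pics/s3.png

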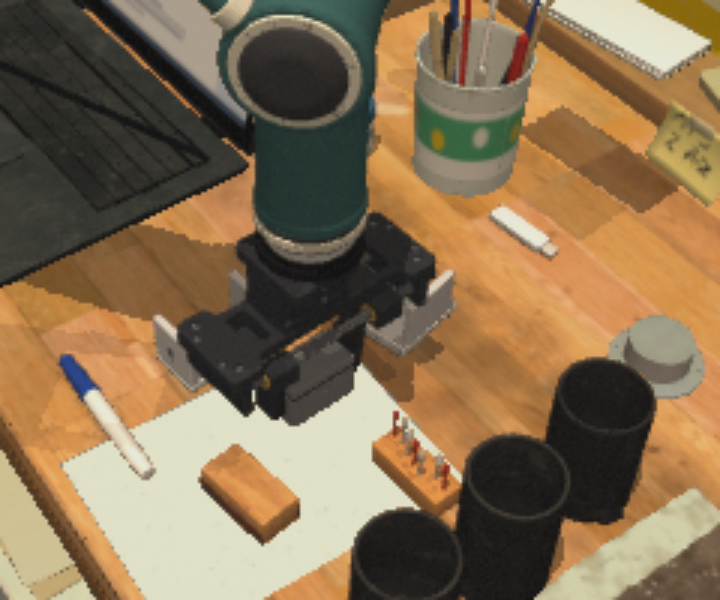

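The box hangs about 7 mm over the paper at crop (320,385), clear of the holder, block and burs. I'm setting it down, releasing, rising and turning 90°.

```bash
python3 -m pendant '[{"x":0,"y":0,"z":0.004,"twist":0},{"x":0,"y":0,"z":0.008,"twist":0},{"x":0,"y":0,"z":0.011,"twist":0},{"x":0,"y":0,"z":0.013,"twist":0},{"x":0,"y":0,"z":0.014,"twist":0},{"x":0,"y":0,"z":0.015,"twist":0},{"x":0,"y":0,"z":0.0155,"twist":0},{"x":0,"y":0,"z":0.016,"twist":0},{"x":0,"y":0,"z":0.016,"twist":0},{"x":0,"y":0,"z":0.016,"twist":0}]' - 35; python3 go.py .412 -.375 .0107 5
```

```text
t: 20.3
ee_pos: [0.4124, -0.3752, 0.0103]
tool_rot: [[-0.087, 0.996, -0.0], [0.996, 0.087, 0.0], [0.0, -0.0, -1.0]]
force: [-3.8, 3.2, 4.7]
grip_width: 0.675
grasp_force: 35.0
t 20.3 pos [ 0.4124 -0.3752  0.0103] yaw 5.0 F [-3.84  3.16  4.74] grip 59.4 35.0 q6 -49.9
rows: x 0.0005 y -0.0007 z -0.0007 twist -0.0000
```

```bash
python3 -m pendant '[{"x":0,"y":0,"z":0,"twist":0},{"x":0,"y":0,"z":0,"twist":0},{"x":0,"y":0,"z":0,"twist":0},{"x":0,"y":0,"z":0,"twist":0},{"x":0,"y":0,"z":-0.03,"twist":0},{"x":0,"y":0,"z":-0.06,"twist":0},{"x":0,"y":0,"z":-0.09,"twist":0},{"x":0,"y":0,"z":-0.12,"twist":0},{"x":0,"y":0,"z":-0.14,"twist":0},{"x":0,"y":0,"z":-0.14,"twist":0.1}]' 0.75 35
python3 -m pendant '[{"x":0,"y":0,"z":0,"twist":0.14},{"x":0,"y":0,"z":0,"twist":0.28},{"x":0,"y":0,"z":0,"twist":0.42},{"x":0,"y":0,"z":0,"twist":0.56},{"x":0,"y":0,"z":0,"twist":0.7},{"x":0,"y":0,"z":0,"twist":0.84},{"x":0,"y":0,"z":0,"twist":0.95},{"x":0,"y":0,"z":0,"twist":1},{"x":0,"y":0,"z":0,"twist":1},{"x":0,"y":0,"z":0,"twist":1}]' 0.35 35
python3 go.py .4124 -.3752 .0105 95
python3 - <<'E'
from h import *
for n in("top","scene"):
    c,W=cloud(n); np.savez(n+"2.npz",c=c,W=W); 
    if n=="scene":cv2.imwrite("pics/s4.png",cv2.resize(c[110:310,180:420],(720,600))[...,::-1])
E
```

```text
t: 21.3
ee_pos: [0.4138, -0.3766, 0.0826]
tool_rot: [[0.02, 1.0, 0.003], [1.0, -0.02, -0.003], [-0.003, 0.003, -1.0]]
force: [0.0, 1.2, 0.3]
grip_width: 0.878
grasp_force: 0.0
t: 22.3
ee_pos: [0.4126, -0.3754, 0.08]
tool_rot: [[0.874, 0.486, 0.0], [0.486, -0.874, -0.0], [0.0, 0.0, -1.0]]
force: [-0.3, 0.5, -0.6]
grip_width: 0.676
grasp_force: 0.0
t 22.3 pos [ 0.4126 -0.3754  0.08  ] yaw -60.92 F [-0.34  0.47 -0.57] grip 59.5 0.0 q6 16.1
rows: x -0.0001 y -0.0006 z 0.1391 twist 0.4013
```

View pics/s4.png

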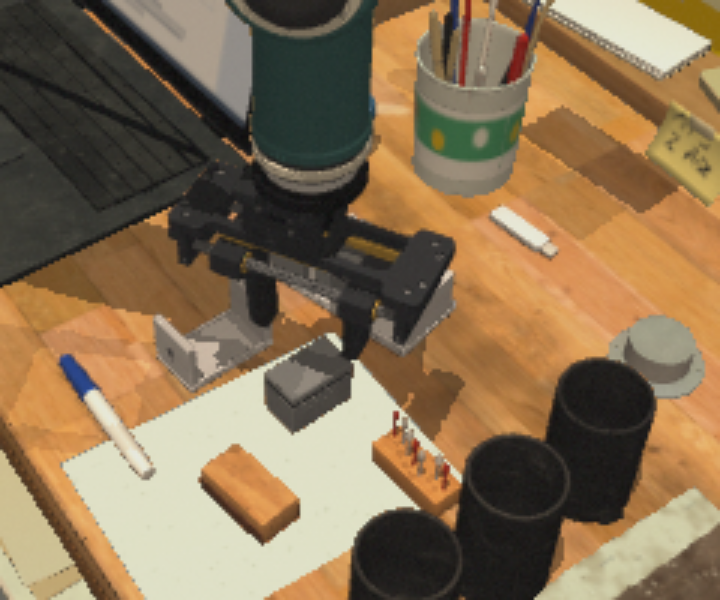

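The box stands upright on the paper at crop (308,383), with the gripper above turning onto its long sides. I'll use the box, whose position the gripper knows, to correct the camera offset for the holder.

```bash
python3 - <<'E'
from h import *
def fit(W,u0,u1,v0,v1,zl,zh,c0,yw,rad):
    P=W[v0:v1,u0:u1].reshape(-1,3);P=P[(P[:,2]>zl)&(P[:,2]<zh)];P=P[np.hypot(*(P[:,:2]-c0).T)<rad]
    z=np.median(P[:,2]);P=P[:,:2]
    best=[]
    for a in np.arange(yw-6,yw+6,.25):
        r=np.radians(a);R=np.array([[np.cos(r),-np.sin(r)],[np.sin(r),np.cos(r)]]);Q=P@R
        lo,hi=np.percentile(Q,[.7,99.3],axis=0);best.append((np.prod(hi-lo),a,R@((lo+hi)/2),hi-lo))
    b=min(best,key=lambda t:t[0]);print(len(P),z.round(4),b[1],b[2].round(4),b[3].round(4))
W=np.load("scene2.npz")["W"]
print('box');fit(W,262,304,216,260,.037,.052,(.411,-.377),5,.045)
print('holder 0 scene/top');fit(np.load("scene0.npz")["W"],228,275,198,240,.041,.058,(.38,-.29),5,.06);fit(np.load("top0.npz")["W"],250,288,228,275,.041,.058,(.38,-.29),5,.06)
W=np.load("top2.npz")["W"];print('top box');fit(W,270,330,225,270,.035,.052,(.411,-.377),5,.045)
E
python3 -m pendant '[{"x":0,"y":0,"z":0,"twist":0.14},{"x":0,"y":0,"z":0,"twist":0.28},{"x":0,"y":0,"z":0,"twist":0.38},{"x":0,"y":0,"z":0,"twist":0.401},{"x":0,"y":-0.001,"z":0.03,"twist":0.401},{"x":0,"y":-0.001,"z":0.06,"twist":0.401},{"x":0,"y":-0.001,"z":0.09,"twist":0.401},{"x":0,"y":-0.001,"z":0.12,"twist":0.401},{"x":0,"y":-0.001,"z":0.136,"twist":0.401},{"x":0,"y":-0.001,"z":0.136,"twist":0.401}]' 0.35 35
python3 go.py .4124 -.3752 .0115 95
```

```text
box
357 0.0436 2.75 [ 0.411  -0.3781] [0.0588 0.0369]
holder 0 scene/top
167 0.0486 5.5 [ 0.3795 -0.2925] [0.0821 0.0472]
144 0.0473 4.75 [ 0.3811 -0.2886] [0.0821 0.0452]
top box
38 0.0421 10.75 [ 0.3919 -0.3786] [0.0144 0.0286]
t: 23.4
ee_pos: [0.4109, -0.3736, 0.0092]
tool_rot: [[0.996, 0.086, -0.003], [0.086, -0.996, 0.003], [-0.003, -0.003, -1.0]]
force: [-0.3, 0.2, -0.9]
grip_width: 0.675
grasp_force: 0.0
t 23.4 pos [ 0.4109 -0.3736  0.0092] yaw -85.05 F [-0.33  0.22 -0.89] grip 59.4 0.0 q6 40.2
rows: x 0.0026 y 0.0034 z -0.0045 twist -0.0009
```

```bash
python3 -m pendant '[{"x":0,"y":0,"z":0,"twist":0},{"x":0,"y":0,"z":0,"twist":0},{"x":0,"y":0,"z":0,"twist":0},{"x":0,"y":0,"z":0,"twist":0},{"x":0,"y":0,"z":0,"twist":0},{"x":0,"y":0,"z":0,"twist":0},{"x":0,"y":0,"z":0,"twist":0},{"x":0,"y":0,"z":0,"twist":0},{"x":0,"y":0,"z":0,"twist":0},{"x":0,"y":0,"z":0,"twist":0}]' -0.6 35
python3 go.py .381 -.2905 .1 95
```

```text
t: 24.4
ee_pos: [0.4129, -0.3756, 0.0124]
tool_rot: [[0.996, 0.086, 0.001], [0.086, -0.996, -0.001], [0.001, 0.001, -1.0]]
force: [0.5, -1.3, 5.2]
grip_width: 0.405
grasp_force: 35.0
t 24.4 pos [ 0.4129 -0.3756  0.0124] yaw -85.06 F [ 0.48 -1.34  5.16] grip 35.6 35.0 q6 40.2
rows: x -0.0487 y -0.1748 z -0.1754 twist -0.0010
```

Run:
```python
from h import *
W=cloud("scene")[1];s=arm.state()
r=np.radians(5);R=np.array([[np.cos(r),-np.sin(r)],[np.sin(r),np.cos(r)]])
P=W.reshape(-1,3);P=P[np.isfinite(P[:,2])]
Q=(P[:,:2]-np.array(s["ee_pos"])[:2])@R;z=P[:,2]
f=(abs(Q[:,0])<.028)&(abs(Q[:,0])>.013)&(z>.010)&(z<.038)&(Q[:,1]<-.008)&(Q[:,1]>-.03)
print('-y face',f.sum(),np.percentile(Q[f,1],[10,50,90]).round(4))
f=(abs(Q[:,1])<.016)&(z>.010)&(z<.038)&(Q[:,0]<-.02)&(Q[:,0]>-.042)
print('-x face',f.sum(),np.percentile(Q[f,0],[10,50,90]).round(4))
```

```text
-y face 45 [-0.0196 -0.0186 -0.0177]
-x face 70 [-0.0322 -0.0309 -0.0301]
```

```bash
python3 -m pendant '[{"x":0,"y":0,"z":-0.01,"twist":0},{"x":0,"y":0,"z":-0.03,"twist":0},{"x":0,"y":0,"z":-0.05,"twist":0},{"x":0,"y":0,"z":-0.08,"twist":0},{"x":0,"y":0,"z":-0.11,"twist":0},{"x":0,"y":0,"z":-0.13,"twist":0},{"x":0,"y":0,"z":-0.145,"twist":0},{"x":0,"y":0,"z":-0.15,"twist":0},{"x":0,"y":0,"z":-0.15,"twist":0},{"x":0,"y":0,"z":-0.15,"twist":0}]' - 35
python3 -m pendant '[{"x":-0.004,"y":-0.015,"z":0,"twist":0},{"x":-0.012,"y":-0.045,"z":0,"twist":0},{"x":-0.022,"y":-0.08,"z":0,"twist":0},{"x":-0.033,"y":-0.115,"z":0,"twist":0},{"x":-0.042,"y":-0.145,"z":0,"twist":0},{"x":-0.047,"y":-0.165,"z":0,"twist":0},{"x":-0.049,"y":-0.174,"z":0,"twist":0},{"x":-0.049,"y":-0.174,"z":0,"twist":0},{"x":-0.049,"y":-0.174,"z":0,"twist":0},{"x":-0.049,"y":-0.174,"z":0,"twist":0}]' - 35
python3 go.py .3807 -.291 .0184 95
python3 - <<'E'
from h import *
c,W=cloud("scene"); cv2.imwrite("pics/s5.png",cv2.resize(c[160:260,200:320],(720,600))[...,::-1])
W=W.reshape(-1,3);s=arm.state();r=np.radians(5);R=np.array([[np.cos(r),-np.sin(r)],[np.sin(r),np.cos(r)]])
P=W[np.isfinite(W[:,2])];Q=(P[:,:2]-np.array(s["ee_pos"])[:2])@R;z=P[:,2]
for lo,hi in((-.06,-.03),(.03,.06)):
    f=(abs(Q[:,1])<.03)&(z>.02)&(z<.054)&(Q[:,0]>lo)&(Q[:,0]<hi);print('wall x',f.sum(),np.percentile(Q[f,0],[2,50,98]).round(4),'y',np.percentile(Q[f,1],[2,98]).round(4))
f=(abs(Q[:,1])<.016)&(z>.06)&(z<.10)&(Q[:,0]<-.02)&(Q[:,0]>-.042)
print('box -x face',f.sum(),np.median(Q[f,0]).round(4), 'ymid',np.percentile(Q[f,1],[2,98]).round(4))
E
```

```text
t: 25.45
ee_pos: [0.4119, -0.3745, 0.086]
tool_rot: [[0.996, 0.086, -0.001], [0.086, -0.996, 0.001], [-0.001, -0.001, -1.0]]
force: [-0.7, 0.7, -4.3]
grip_width: 0.402
grasp_force: 35.0
t: 26.45
ee_pos: [0.3809, -0.2911, 0.0869]
tool_rot: [[0.996, 0.086, 0.001], [0.086, -0.996, -0.001], [0.001, 0.001, -1.0]]
force: [0.1, 0.1, -5.5]
grip_width: 0.403
grasp_force: 35.0
t 26.45 pos [ 0.3809 -0.2911  0.0869] yaw -85.08 F [ 0.05  0.06 -5.52] grip 35.4 35.0 q6 44.7
rows: x -0.0005 y -0.0003 z 0.1370 twist -0.0013
wall x 162 [-0.0431 -0.0411 -0.0344] y [-0.0248  0.0206]
wall x 98 [0.031  0.0326 0.0391] y [-0.0257  0.0145]
box -x face 49 -0.0308 ymid [-0.0155  0.0152]
```

View pics/s5.png

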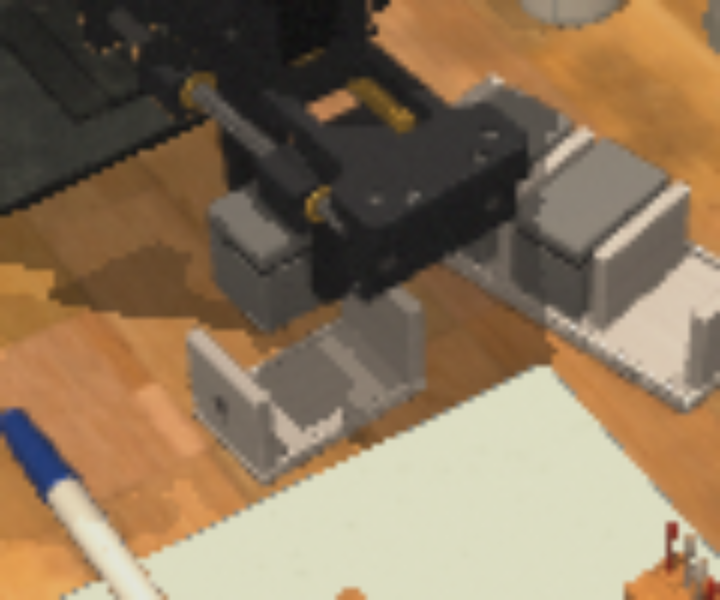

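The box is held above the holder, centred within about 0.5 mm between its end walls at crop (230,400) and (395,350). The two empties sit in the rack. I'm lowering.

```bash
python3 -m pendant '[{"x":0.001,"y":0,"z":0.02,"twist":0},{"x":0.001,"y":0,"z":0.04,"twist":0},{"x":0.001,"y":0,"z":0.055,"twist":0},{"x":0.001,"y":0,"z":0.07,"twist":0},{"x":0.001,"y":0,"z":0.085,"twist":0},{"x":0.001,"y":0,"z":0.1,"twist":0},{"x":0.001,"y":0,"z":0.11,"twist":0},{"x":0.001,"y":0,"z":0.12,"twist":0},{"x":0.001,"y":0,"z":0.126,"twist":0},{"x":0.001,"y":0,"z":0.126,"twist":0}]' - 35
python3 go.py .381 -.291 .0184 95
python3 -m pendant '[{"x":0,"y":0,"z":0.002,"twist":0},{"x":0,"y":0,"z":0.004,"twist":0},{"x":0,"y":0,"z":0.006,"twist":0},{"x":0,"y":0,"z":0.008,"twist":0},{"x":0,"y":0,"z":0.01,"twist":0},{"x":0,"y":0,"z":0.011,"twist":0},{"x":0,"y":0,"z":0.0115,"twist":0},{"x":0,"y":0,"z":0.0115,"twist":0},{"x":0,"y":0,"z":0.0115,"twist":0},{"x":0,"y":0,"z":0.0115,"twist":0}]' - 35
python3 go.py .381 -.291 .0184 95
```

```text
t: 27.5
ee_pos: [0.3806, -0.2901, 0.0232]
tool_rot: [[0.996, 0.086, -0.001], [0.086, -0.996, 0.0], [-0.0, -0.001, -1.0]]
force: [-0.4, -0.2, -4.8]
grip_width: 0.407
grasp_force: 35.0
t 27.5 pos [ 0.3806 -0.2901  0.0232] yaw -85.06 F [-0.37 -0.18 -4.81] grip 35.8 35.0 q6 44.8
rows: x 0.0005 y 0.0019 z 0.0096 twist -0.0011
t: 28.5
ee_pos: [0.3809, -0.2903, 0.0184]
tool_rot: [[0.996, 0.086, -0.0], [0.086, -0.996, 0.0], [-0.0, -0.0, -1.0]]
force: [-1.9, 2.0, 6.1]
grip_width: 0.403
grasp_force: 35.0
t 28.5 pos [ 0.3809 -0.2903  0.0184] yaw -85.07 F [-1.93  1.96  6.08] grip 35.5 35.0 q6 44.8
rows: x 0.0001 y 0.0014 z 0.0001 twist -0.0011
```

Contact comes at exactly the expected seat height, 0.0184. I'm releasing, rising and checking.

```bash
python3 -m pendant '[{"x":0,"y":0,"z":0,"twist":0},{"x":0,"y":0,"z":0,"twist":0},{"x":0,"y":0,"z":0,"twist":0},{"x":0,"y":0,"z":0,"twist":0},{"x":0,"y":0,"z":-0.03,"twist":0},{"x":0,"y":0,"z":-0.08,"twist":0},{"x":0,"y":0,"z":-0.14,"twist":0},{"x":0,"y":0,"z":-0.22,"twist":0},{"x":0,"y":0,"z":-0.3,"twist":0},{"x":0,"y":0,"z":-0.38,"twist":0}]' 0.35 35
python3 -m pendant '[{"x":0,"y":0,"z":-0.1,"twist":0},{"x":0,"y":0,"z":-0.2,"twist":0},{"x":0,"y":0,"z":-0.2,"twist":0},{"x":0,"y":0,"z":-0.2,"twist":0},{"x":0,"y":0,"z":-0.2,"twist":0},{"x":0,"y":0,"z":-0.2,"twist":0},{"x":0,"y":0,"z":-0.2,"twist":0},{"x":0,"y":0,"z":-0.2,"twist":0},{"x":0,"y":0,"z":-0.2,"twist":0},{"x":0,"y":0,"z":-0.2,"twist":0}]' 0.35 35
python3 - <<'E'
from h import *
c,W=cloud("scene"); cv2.imwrite("pics/s6.png",cv2.resize(c[150:270,200:344],(720,600))[...,::-1])
P=W.reshape(-1,3)
for n,(x,y),yw in(("holder",(.381,-.2905),5),("bay1",(.5012,-.2472),15),("bay2",(.5145,-.2955),15)):
    r=np.radians(yw);R=np.array([[np.cos(r),-np.sin(r)],[np.sin(r),np.cos(r)]]);Q=(P[:,:2]-(x,y))@R
    f=(abs(Q[:,0])<.026)&(abs(Q[:,1])<.014)&(P[:,2]>.03)&(P[:,2]<.07)
    A=np.c_[Q[f],np.ones(f.sum())];k=np.linalg.lstsq(A,P[f,2],rcond=None)[0];print(n,f.sum(),'top z',k[2].round(4),'tilt deg',np.degrees(k[:2]).round(1))
E
```

```text
t: 29.5
ee_pos: [0.3807, -0.2901, 0.2093]
tool_rot: [[0.996, 0.086, 0.0], [0.086, -0.996, -0.0], [0.0, 0.0, -1.0]]
force: [1.0, 0.3, -0.2]
grip_width: 0.675
grasp_force: 0.0
t: 30.5
ee_pos: [0.3808, -0.2903, 0.3075]
tool_rot: [[0.996, 0.086, -0.0], [0.086, -0.996, 0.0], [-0.0, -0.0, -1.0]]
force: [0.6, 0.9, -0.2]
grip_width: 0.677
grasp_force: 0.0
holder 193 top z 0.05 tilt deg [0.2 0.9]
bay1 158 top z 0.0501 tilt deg [-0.6 -1.7]
bay2 169 top z 0.0501 tilt deg [0.  0.2]
```

View pics/s6.png

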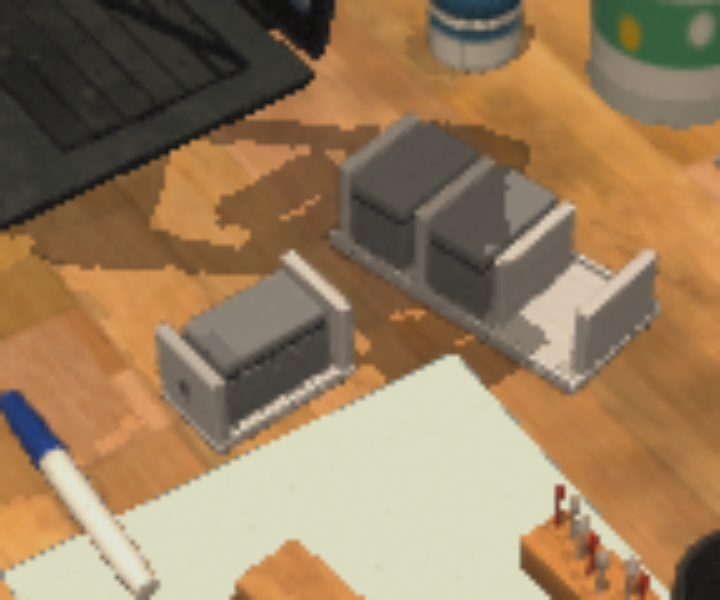

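The full box stands in the holder at crop (260,340), level with the walls, and the two empties are home in the rack at (415,190) and (490,240). All three tops measure 0.050 m. I'm handing in.

```bash
python3 -c "
from bench import arm
print(arm.finish_job())"
```

```text
the job is handed in; nothing more can be done
None
```

The full box, found in bay 3 by its weight (about 4.4 N), is upright and fully home in the holder; the two empties stand fully home in rack bays 1 and 2, and the job was handed in at about 31 s.

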